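# Build the sieve tower on the shaker

## Robot

A 6-joint arm with a two-finger parallel gripper is mounted at the origin on a cart in front of the work surface, level with it; the furniture and walls round the work are solid. World frame = base frame: x ahead of the robot, y to its left, z up, the work surface at z = 0. Lengths are in m, angles in rad, forces in N, time in s.
With the tool pointing down it reaches from about 0.25 to 0.725 m from the base axis. Payload 4 kg.
Tool frame: the origin (TCP) lies on the centre line of the jaws, within the pads' length; the fingertips stand 17 mm ahead of it and the grasp point (between the pads) lies 2 mm behind it; z points along the fingers, y is the line along which they close (so a half turn about z gives the same grasp; the last joint's range is limited). The gripper opens to 85 mm and grips with 20 to 120 N. Pads are 22 mm wide; open, the fingers measure 114 mm over their backs; the gripper's body (76 mm by 85 mm) begins 54 mm behind the grasp point. The pads swing forward as they close: fully open they stand 13 mm farther back than shut.
Start: joints at [1.155, 0.241, 0.005, 1.335, 0, 1.571], TCP at [0.202, 0.457, 0.248] pointing down, gripper open.
Joint ranges: [-2.72, 2.72], [-1.05, 1.87], [-1.09, 1.28], [-1.99, 2.15], [-1.42, 1.44], [-3.14, 3.14]. Speed limits (rad/s): [2.79, 2.79, 3.14, 3.14, 3.14, 3.14].

## Interface

Orientations are given as a unit quaternion [x, y, z, w].
In Python, from workcell import get_obs, imaging, order gives the robot as it stands.
- The arm moves only by the tool apply_moves, never from a script. Its argument "targets" is a list that holds one entry, the list of rows, each a list of 5 numbers: the shift along the world's x, y, z in units of 40 mm (1.0 is 40 mm), then the turn about the world's z in degrees, then the gripper command: -1 is shut, 1 is fully open, values between are in proportion. In form: [[[dx, dy, dz, turn, fingers], ...]]. A call has 1 to 8 rows; each row shifts and turns the commanded pose from where the row before left it; what a row does not reach is not made up. A row lasts 1/12 s, in which the tool goes at most 41.7 mm and 7.16 degrees, less where a joint would pass 70% of its speed; a pose out of reach is approached as far as the arm can. A call is refused whole if a number of a shift passes 1 or a number of a turn 7.16, either way. A call with a gripper value outside its range is refused whole. The fingers move at their own pace and stop on an object; the grip force is fixed at half the most. Time passes only in rows, so rows that do not move let the fingers close. It gives the time, the measured TCP pose, the force, the opening and the grip force at its end, in the units of the state.
- get_obs(): the state, without advancing time (a new reading comes with each control period).
- imaging.camera(name): name is "scene" or "top" or "wrist"; returns (picture, depth): 420x560x3 uint8, blue, green, red; 420x560 float32, m along the optical axis (not along the pixel's ray), 0 where there is no reading.
- imaging.get_calibration(name): a dict with "camera_matrix" (3x3 intrinsics, pixels), "eye" and "rotation" of the camera in the world; the wrist camera has in their place "hand_eye" (4x4, takes a point from camera to tool coordinates, whose origin is the TCP and whose axes are the flange's). Camera axes: x right, y down, z forward; pixel columns grow to the right and rows downward; lengths in m; the calibration is good to about 2 mm. A picture is of the moment at which its call begins: read the wrist's pose just before it. get_calibration takes no time and is no camera call.
- order.job_done(): hands the job in; it is judged then, once.
The state is a dict: "clock": time; "joint_pos": joint angles; "joint_vel": joint speeds; "tau": joint torques, N m; "eef_pos": TCP position; "tool_rot": TCP orientation; "ft_force": force on the tool from outside, world axes, zero at the start; "ft_torque": the same for the moment, N m; "grip_width": finger opening in m; "grasp_force": force on a finger pad.
Only numpy, scipy, OpenCV 4.12 (cv2) and the standard library are available. Lean on these libraries where they do the work, as an engineer would, in place of code of your own. Each camera call takes 0.05 s, during which the arm holds its last target. There are 200 camera calls.

## Task

Build the sieve tower on the small shaker, one piece after another from the bottom up: the receiving pan in the shaker's cup, the fine sieve on the pan, the coarse sieve on the fine one, and the lid on top. Each piece must be let go upright and fully seated, its shoulder flush on the rim below.

Things in the scene. Friction and masses are not known exactly. Their poses are not given: they have to be found in the camera images.
- shaker_rim (a point): Sieve shaker, fixed: white square foot 84 x 84 mm, 23 mm high, and on it an open round dark steel cup, 68 mm across outside, 52 mm inside, 13 mm deep. The point: centre of the cup's mouth, level with its rim, 42 mm above the desk; z up.
- pan_center (a point): Receiving pan: steel cup 60 mm across, 48 mm high in all, deep, smooth solid floor (no mesh), 0.14 kg, upright on the desk. Below: tapered spigot 11 mm long, 36 mm across at its foot, 48 at its root, under a flat shoulder; the top is open, 52 mm inside. The point: on its axis, 24 mm above the underside, 24 below the rim; z up. Pinch the wall near the rim.
- fine_sieve_center (a point): Fine sieve: 60 mm across, 42 mm high in all (lowest open piece), close mesh (3 mm) 14 mm below its rim, 0.14 kg, upright. Below: tapered spigot 11 mm long, 36 mm across at its foot, 48 at its root, under a flat shoulder; the top is open, 52 mm inside. The point: on its axis, 21 mm above the underside, 21 below the rim; z up. Pinch the wall near the rim.
- coarse_sieve_center (a point): Coarse sieve: 60 mm across, 62 mm high in all (tallest), wide mesh (8.5 mm) 14 mm below its rim, 0.18 kg, upright. Below: tapered spigot 11 mm long, 36 mm across at its foot, 48 at its root, under a flat shoulder; the top is open, 52 mm inside. The point: on its axis, 31 mm above the underside, 31 below the rim; z up. Pinch the wall near the rim.
- lid_knob (a point): Lid: steel disc 60 mm across, 8 mm thick, black knob 18 mm across and 28 mm tall on top; 47 mm high in all, 0.12 kg, upright. Below: the same 11 mm spigot, so the disc's top is 19 mm above the underside. The point: on the axis in the knob, 40 mm above the underside, 7 mm below the knob's top; z up. Pinch the knob.
There are look-alikes about, which are no part of the job. What is shaped like the part that bears pan_center but green or orange is not meant.

How it is judged:
By the outcome, as a careful person would: the job done as asked, in the order asked, and still so for the second after the job is handed in, with the robot touching nothing.
It also fails if it takes over 104 s, if anything falls off the work surface, if the arm or the gripper's body presses on something with over 40 N, if the wrist force passes 120 N, or if a joint passes its speed limit or range.

## Working session

There is one attempt and no reset: what is moved stays moved. The work goes in short steps, Python scripts to look and compute and a tool call to move; the robot and the scene stay as the last step left them, time stands still between calls to the robot, and variables do not carry over. Pictures are saved under pics/ and viewed, at most 14 in all, crops included, and the job is handed in when it is done.

Besides the shell and the picture viewer there is one more tool, called after "Request:" as a command line: name --argument value ..., lists and objects as JSON in quotes. apply_moves: Moves the arm, as the interface text tells. Its arguments: {"type":"object","properties":{"targets":{"type":"array","items":{"type":"array","items":{"type":"array","items":{"type":"number"}}}}},"required":["targets"]}

```bash
mkdir -p pics; ls
cat > h.py <<'E'
import numpy as np, cv2
from workcell import get_obs, imaging, order
from scipy.spatial.transform import Rotation as R
def cam(n):
    o=get_obs(); p,d=imaging.camera(n); c=imaging.get_calibration(n)
    K=np.array(c["camera_matrix"])
    if n=="wrist":
        T=np.eye(4);T[:3,:3]=R.from_quat(o["tool_rot"]).as_matrix();T[:3,3]=o["eef_pos"]
        T=T@np.array(c["hand_eye"]); Rm,e=T[:3,:3],T[:3,3]
    else: Rm,e=np.array(c["rotation"]),np.array(c["eye"])
    v,u=np.mgrid[:420,:560]
    P=np.stack([(u-K[0,2])/K[0,0]*d,(v-K[1,2])/K[1,1]*d,d],-1)@Rm.T+e
    P[d==0]=np.nan
    return p,d,P,K,Rm,e
def circ(pts):
    x,y=pts.T; A=np.c_[x,y,np.ones(len(x))]
    s=np.linalg.lstsq(A,x*x+y*y,rcond=None)[0]; c=s[:2]/2
    return c,np.sqrt(s[2]+c@c)
E
python3 - <<'E'
from h import *
o=get_obs();print(o)
for n in("top","scene"):
    p,d,P,K,Rm,e=cam(n);cv2.imwrite(f"pics/{n}0.png",p);np.save(f"{n}0.npy",P);print(n,K,Rm,e)
E
```

```text
pics
{'clock': 0.0, 'joint_pos': array([ 1.15500246e+00,  2.41431385e-01,  3.74492306e-03,  1.33521688e+00,
       -1.89101952e-06,  1.57078116e+00]), 'joint_vel': array([ 2.67189327e-04, -7.32265520e-04, -1.60833016e-05,  8.63712420e-04,
       -6.66009334e-04,  9.24711796e-04]), 'tau': array([-4.59149742e-04, -3.72319114e+01,  2.52408010e+01,  1.69328449e-02,
       -6.91414721e-05,  7.57820686e-06]), 'eef_pos': array([0.2017189 , 0.4568548 , 0.24741164]), 'tool_rot': array([ 2.06395041e-01,  9.78468179e-01, -1.03101554e-03, -2.16529237e-04]), 'ft_force': array([ 0.31983279,  0.3986548 , -0.1208891 ]), 'ft_torque': array([-0.03970528, -0.01005907,  0.00160505]), 'grasp_force': 0.0, 'grip_width': 0.08528156421260154}Traceback (most recent call last):
  File "<stdin>", line 4, in <module>
  File "h.py", line 12, in cam
    P=np.stack([(u-K[0,2])/K[0,0]*d,(v-K[1,2])/K[1,1]*d,d],-1)@Rm.T+e
      ~~~~~~~~~~~~~~~~~~~~~~~~~~~~~~~~~~~~~~~~~~~~~~~~~~~~~~~~^~~~~
ValueError: matmul: Input operand 1 has a mismatch in its core dimension 0, with gufunc signature (n?,k),(k,m?)->(n?,m?) (size 4 is different from 3)
```

```bash
sed -i 's/Rm,e=np.array(c\["rotation"\]),/Rm,e=R.from_quat(c["rotation"]).as_matrix(),/' h.py
python3 - <<'E'
from h import *
for n in("top","scene"):
    p,d,P,K,Rm,e=cam(n);cv2.imwrite(f"pics/{n}0.png",p);np.save(f"{n}0.npy",P);print(n,K[0],Rm[:,2],e)
E
```

```text
top [412.49493291   0.         278.46556092] [ 0.07793824 -0.02216869 -0.99671168] [0.42138753 0.03498742 1.03216875]
scene [438.55487922   0.         271.80564313] [ 0.44644985  0.73389873 -0.51193279] [ 0.03136433 -0.7194607   0.57893654]
```

View pics/top0.png

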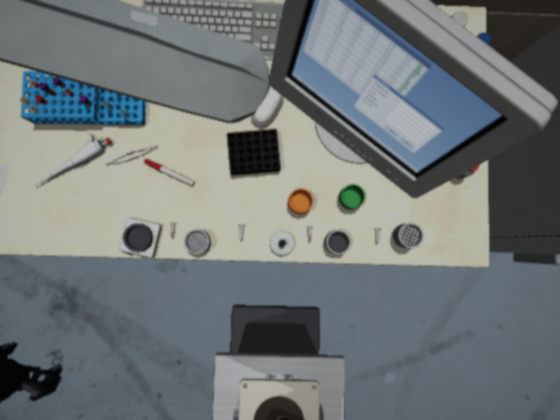

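View pics/scene0.png

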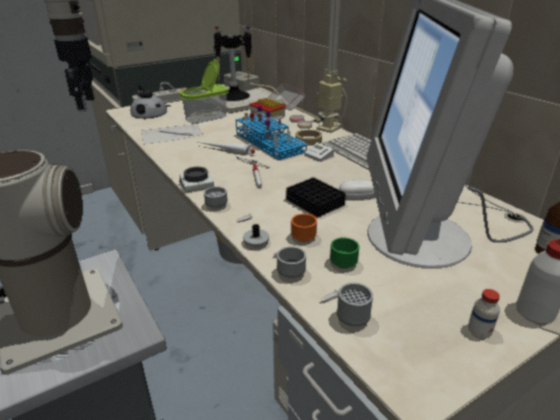

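Candidates: the pan is grey at top (337,241), with the orange (300,201) and green (351,197) cups as look-alikes. The fine sieve is at (197,241), coarse at (408,235), lid at (282,243) and shaker at (140,237).

Run:
```python
from h import *
P=np.load("top0.npy");p=cv2.imread("pics/top0.png")
crop=p[190:270,110:440];cv2.imwrite("pics/crop.png",cv2.resize(crop[:, :],None,fx=2.42,fy=2.42,interpolation=cv2.INTER_CUBIC))
S=np.load("scene0.npy")
for n,(u,v),h in[("cup",(140,237),.042),("pan",(337,241),.048),("fine",(197,241),.042),("coarse",(408,235),.062),("lid",(282,243),.019)]:
  for nm,Q0 in (("top",P),("scene",S)):
    Q=P[v-24:v+25,u-24:u+25].reshape(-1,3); c0=np.nanmedian(P[v-3:v+4,u-3:u+4].reshape(-1,3),0)[:2]
    A=Q0.reshape(-1,3);A=A[np.hypot(*(A[:,:2]-c0).T)<.06]
    m=A[abs(A[:,2]-h)<.005]; c,r=circ(m[:,:2]) if len(m)>5 else (0,0)
    print(n,nm,c0,len(m),c,r,"zmax",A[:,2].max(), "bbox",m[:,:2].min(0),m[:,:2].max(0))
# surroundings
v,u=np.nonzero(P[...,2]>.08); A=P[v,u]; 
m=(A[:,0]<.6)&(A[:,0]>.15)
for y in np.arange(-.5,.8,.1):
    k=m&(abs(A[:,1]-y)<.05)
    if k.any(): print("y%.1f"%y,"minx",A[k,0].min(),"z",A[k,2].min(),A[k,2].max())
```

```text
cup top [0.42911917 0.34403811] 282 [0.42984984 0.34797455] 0.029971386309879743 zmax 0.04767504101297171 bbox [0.39771475 0.31469861] [0.46233397 0.38103463]
cup scene [0.42911917 0.34403811] 154 [0.4296266  0.34896811] 0.030152091539554178 zmax 0.04546914696928006 bbox [0.3966309  0.31626117] [0.4630298  0.38549655]
pan top [ 0.43309561 -0.13401446] 143 [ 0.43237684 -0.13126053] 0.027758639706028074 zmax 0.05261623585711117 bbox [ 0.40404757 -0.16020803] [ 0.46160107 -0.10210169]
pan scene [ 0.43309561 -0.13401446] 225 [ 0.43220622 -0.13064759] 0.027712279487924527 zmax 0.05233549339169841 bbox [ 0.40335251 -0.16011697] [ 0.46159695 -0.10088536]
fine top [0.42338312 0.20744455] 137 [0.42372336 0.20703533] 0.027702226630389584 zmax 0.05028011874362559 bbox [0.39471773 0.17859332] [0.4522511  0.23663252]
fine scene [0.42338312 0.20744455] 135 [0.42434183 0.20834033] 0.02768001362173142 zmax 0.04553814464808181 bbox [0.39500724 0.17877434] [0.45419504 0.24229017]
coarse top [ 0.45184391 -0.29947579] 155 [ 0.45235094 -0.30063449] 0.02775140344623187 zmax 0.06659605614115582 bbox [ 0.42
[... 400 characters left out ...]
0.00260848] 294 [0.42634754 0.00252919] 0.0226050799074505 zmax 0.049930676200167445 bbox [ 0.39727228 -0.02574412] [0.45643912 0.03414027]
y-0.3 minx 0.5346200215521475 z 0.10809555713029673 0.5004434590352552
y-0.2 minx 0.564254753388244 z 0.10926553935791927 0.2014765737359604
y-0.0 minx 0.5906470988823377 z 0.5445721586661529 0.5510715895925207
y0.1 minx 0.5666553381880415 z 0.5344016046375535 0.5713269911640706
y0.2 minx 0.5778742130813509 z 0.5494399024808279 0.5829018966510359
y0.3 minx 0.5973850891234898 z 0.5642279957326468 0.5826783035169809
y0.4 minx 0.16072622634017386 z 0.24510879698472188 0.40599528885572334
y0.5 minx 0.20821187962450838 z 0.24286902479461314 0.3258891127648432
```

View pics/crop.png

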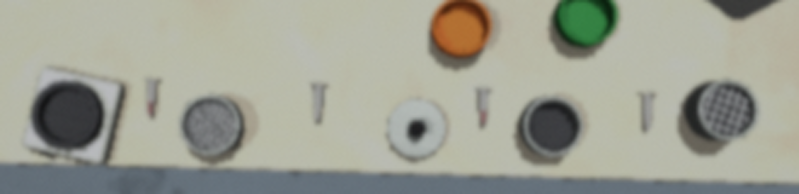

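Run:
```python
from h import *
print(np.round(imaging.get_calibration("wrist")["hand_eye"],3))
A=np.r_[np.load("top0.npy").reshape(-1,3),np.load("scene0.npy").reshape(-1,3)]
for n,c in[("coarse",(.452,-.30)),("pan",(.432,-.131)),("lid",(.426,.0025)),("fine",(.424,.208)),("cup",(.43,.3485))]:
  d=np.hypot(*(A[:,:2]-c).T)
  for z0,z1 in((.015,.04),(.08,.15),(.15,.25),(.25,.4),(.4,.6)):
    k=(A[:,2]>z0)&(A[:,2]<z1)&(d>.045 if z0<.05 else d>0)
    i=np.argmin(np.where(k,d,9)); print(n,z0,np.round(A[i],3),round(d[i],3))
k=(A[:,2]>.006)&(A[:,2]<.2)&(A[:,0]>.38)&(A[:,0]<.46)
for y in(.285,.1,-.065,-.225):
  j=k&(abs(A[:,1]-y)<.02);print(y,A[j].min(0) if j.any() else 0,A[j].max(0) if j.any() else 0)
```

```text
[[ 0.    -0.965 -0.261  0.066]
 [ 1.     0.001 -0.001  0.   ]
 [ 0.001 -0.261  0.965 -0.126]
 [ 0.     0.     0.     1.   ]]
coarse 0.015 [ 0.466 -0.238  0.015] 0.063
coarse 0.08 [ 0.534 -0.294  0.123] 0.082
coarse 0.15 [ 0.537 -0.296  0.157] 0.085
coarse 0.25 [ 0.552 -0.307  0.253] 0.1
coarse 0.4 [ 0.574 -0.321  0.401] 0.123
pan 0.015 [ 0.468 -0.074  0.015] 0.068
pan 0.08 [ 0.572 -0.236  0.11 ] 0.175
pan 0.15 [ 0.576 -0.242  0.15 ] 0.182
pan 0.25 [ 0.574 -0.276  0.253] 0.202
pan 0.4 [ 0.594 -0.292  0.401] 0.228
lid 0.015 [ 0.466 -0.062  0.016] 0.075
lid 0.08 [ 0.64  -0.145  0.117] 0.26
lid 0.15 [ 0.642 -0.154  0.153] 0.267
lid 0.25 [ 0.668 -0.173  0.25 ] 0.299
lid 0.4 [0.57  0.075 0.537] 0.161
fine 0.015 [0.449 0.272 0.016] 0.068
fine 0.08 [ 0.732 -0.024  0.114] 0.385
fine 0.15 [0.191 0.409 0.247] 0.307
fine 0.25 [0.228 0.427 0.397] 0.294
fine 0.4 [0.583 0.179 0.563] 0.162
cup 0.015 [0.465 0.377 0.023] 0.045
cup 0.08 [0.737 0.472 0.088] 0.331
cup 0.15 [0.193 0.413 0.249] 0.245
cup 0.25 [0.235 0.437 0.373] 0.214
cup 0.4 [0.611 0.32  0.592] 0.183
0.285 [0.43144139 0.26854836 0.00660436] [0.45983167 0.30499191 0.02453749]
0.1 [0.43016053 0.09880618 0.0064467 ] [0.45958499 0.10949791 0.01540435]
-0.065 [ 0.39664257 -0.07591314  0.00610877] [ 0.45849824 -0.06207908  0.01546268]
-0.225 [ 0.42954612 -0.24061209  0.00602022] [ 0.45968255 -0.22316723  0.01590718]
```

Pan pick first: it is the grey cup with a dark solid floor at top (337,241). The lid with its knob and both meshes are clearly different parts. I'm moving over the pan.

Request:
apply_moves --targets '[[[0.36,-0.92,0,0,1],[0.36,-0.92,0,0,1],[0.36,-0.92,-0.1,0,1],[0.36,-0.92,-0.1,0,1],[0.36,-0.92,-0.2,0,1],[0.36,-0.92,-0.2,0,1],[0.36,-0.92,-0.2,0,1],[0.36,-0.92,-0.2,0,1]]]'

```text
clock: 0.82
eef_pos: [0.3172, 0.1612, 0.208]
tool_rot: [0.206, 0.979, 0.0, 0.0]
ft_force: [0.9, 0.3, -0.6]
grip_width: 0.0855
grasp_force: 0.0
```

Request:
apply_moves --targets '[[[0.36,-0.92,-0.2,0,1],[0.36,-0.92,-0.2,0,1],[0.36,-0.92,-0.2,0,1],[0.36,-0.92,-0.2,0,1],[0.36,-0.92,-0.2,0,1],[0.36,-0.92,0,0,1],[0.36,-0.9,0,0,1],[0,0,0,0,1]]]'

```text
clock: 1.48
eef_pos: [0.4205, -0.0995, 0.1682]
tool_rot: [0.21, 0.978, -0.001, 0.002]
ft_force: [0.7, 1.1, 0.2]
grip_width: 0.0854
grasp_force: 0.0
```

```bash
cat >> h.py <<'E'
def look(name,n0,h,c0,tag):
    o=get_obs();p,d,P,K,Rm,e=cam(name);cv2.imwrite(f"pics/{tag}.png",p);np.save(tag+".npy",P)
    A=P.reshape(-1,3);m=A[(np.hypot(*(A[:,:2]-c0).T)<.045)&(abs(A[:,2]-h)<.004)]
    if len(m)>20:
        c,r=circ(m[:,:2]); hull=cv2.convexHull(m[:,:2].astype(np.float32))[:,0]; hc,hr=cv2.minEnclosingCircle(hull)
        print(n0,name,len(m),"circ",c.round(4),r.round(4),"hull",np.round(hc,4),round(hr,4),"z",np.median(m[:,2]).round(4))
    return o
def st(): 
    o=get_obs();print("t",round(o["clock"],2),"tcp",o["eef_pos"].round(4),"q",o["joint_pos"].round(2),"F",o["ft_force"].round(1),"w",round(o["grip_width"],4),"g",round(o["grasp_force"],1));return o
E
python3 -c "
from h import *
st();look('wrist','pan',.048,(.432,-.131),'w_pan')"
```

```text
t 1.48 tcp [ 0.4205 -0.0995  0.1682] q [-0.23  0.16 -0.31  1.09 -0.    0.19] F [0.7 1.1 0.2] w 0.0854 g 0.0
pan wrist 1551 circ [ 0.4312 -0.1301] 0.0276 hull [ 0.4315 -0.1306] 0.0302 z 0.0481
```

View pics/w_pan.png

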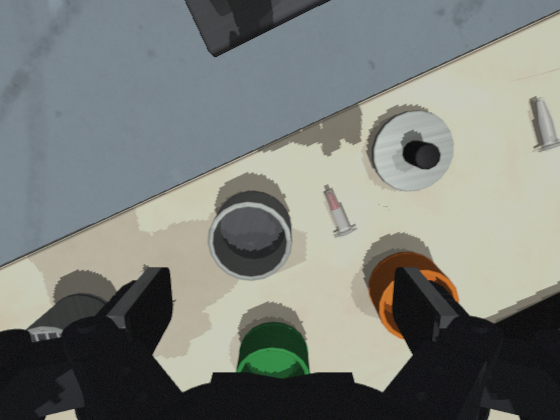

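Request:
apply_moves --targets '[[[0.35,-0.9,0,0,1],[0,0,-0.5,0,1],[0,0,-0.6,0,1],[0,0,-0.3,0,1],[0,0,0,0,1],[0,0,0,0,1],[0,0,0,0,1]]]'

```text
clock: 2.12
eef_pos: [0.4324, -0.1292, 0.1131]
tool_rot: [0.206, 0.979, 0.0, 0.0]
ft_force: [0.7, -1.2, 0.3]
grip_width: 0.0854
grasp_force: 0.0
```

Request:
apply_moves --targets '[[[-0.02,-0.03,-0.5,0,1],[0,0,-0.6,0,1],[0,0,-0.5,0,1],[0,0,-0.33,0,1],[0,0,0,0,1],[0,0,0,0,-1],[0,0,0,0,-1],[0,0,0,0,-1]]]'

```text
clock: 2.78
eef_pos: [0.433, -0.1313, 0.0372]
tool_rot: [0.206, 0.979, -0.0, 0.002]
ft_force: [-0.5, 0.3, 0.4]
grip_width: 0.0572
grasp_force: 64.5
```

Request:
apply_moves --targets '[[[0,0,0,0,-1],[0,0,0,0,-1],[0,0,0,0,-1],[0,0,0,0,-1]]]'

```text
clock: 3.12
eef_pos: [0.433, -0.1314, 0.0371]
tool_rot: [0.206, 0.978, 0.0, 0.002]
ft_force: [0.8, 0.3, 6.3]
grip_width: 0.0572
grasp_force: 65.5
```

Request:
apply_moves --targets '[[[0,0,0.3,0,-1],[0,0,0.7,0,-1],[0,0,0.8,0,-1],[0,0.3,0.6,0,-1],[0,0.6,0.3,0,-1],[0,0.8,0.2,0,-1],[0,0.8,0,0,-1],[0,0.8,0,0,-1]]]'

```text
clock: 3.78
eef_pos: [0.4317, 0.002, 0.1526]
tool_rot: [0.207, 0.978, 0.0, 0.002]
ft_force: [2.3, 0.3, -1.9]
grip_width: 0.0573
grasp_force: 64.8
```

Request:
apply_moves --targets '[[[0,0.8,0,0,-1],[0,0.8,0,0,-1],[0,0.8,0,0,-1],[0,0.8,0,0,-1],[0,0.8,0,0,-1],[0,0.8,0,0,-1],[0,0.8,0,0,-1],[0,0.8,0,0,-1]]]'

```text
clock: 4.45
eef_pos: [0.4308, 0.2586, 0.1517]
tool_rot: [0.206, 0.978, 0.0, 0.0]
ft_force: [0.6, 0.0, -1.8]
grip_width: 0.0573
grasp_force: 64.8
```

Request:
apply_moves --targets '[[[-0.08,0.8,0,0,-1],[0,0.8,0,0,-1],[0,0.5,0,0,-1],[0,0.2,0,0,-1],[0,0,0,0,-1],[0,0,0,0,-1]]]'

```text
clock: 4.95
eef_pos: [0.4276, 0.3484, 0.151]
tool_rot: [0.206, 0.979, -0.001, -0.0]
ft_force: [-0.5, -0.8, -1.5]
grip_width: 0.0575
grasp_force: 64.8
```

Run:
```python
from h import *
st();look('wrist','cup',.042,(.4297,.3485),'w_cup')
o=look('top','pan held',get_obs()['eef_pos'][2]+.011,(.4297,.3485),'t_pan')
p=cv2.imread('pics/w_cup.png');q=cv2.imread('pics/t_pan.png')[190:280,80:200]
cv2.imwrite('pics/m1.png',np.hstack([p[:,:400],cv2.resize(q,(400,300))[:, :].copy() if 0 else cv2.copyMakeBorder(cv2.resize(q,(400,300)),0,120,0,0,cv2.BORDER_CONSTANT)]))
```

```text
t 4.95 tcp [0.4276 0.3484 0.151 ] q [ 0.68  0.4  -0.03  1.14 -0.    1.1 ] F [-0.5 -0.8 -1.5] w 0.0575 g 64.8
cup wrist 1696 circ [0.4284 0.351 ] 0.0294 hull [0.4274 0.3518] 0.0335 z 0.0422
pan held top 66 circ [0.4263 0.3461] 0.0285 hull [0.4268 0.3422] 0.031 z 0.1616
```

View pics/m1.png

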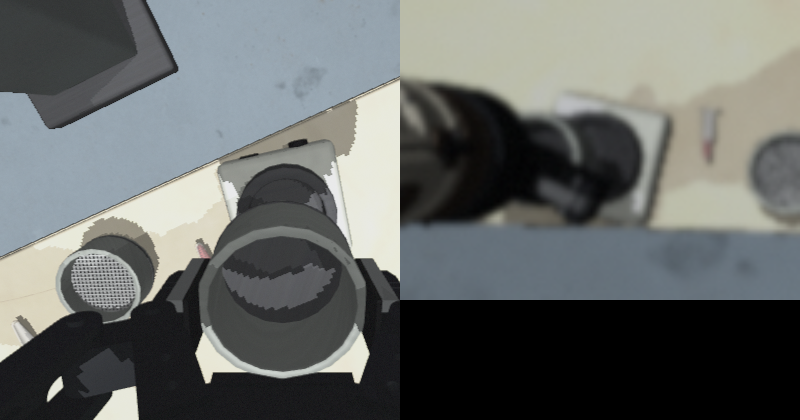

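```bash
cat >> h.py <<'E'
from scipy.optimize import least_squares
def ring(P,h,c0,ri,ro,tol=.003):
    A=P.reshape(-1,3);m=A[(np.hypot(*(A[:,:2]-c0).T)<ro+.012)&(abs(A[:,2]-h)<tol)][:,:2]
    f=lambda c:(lambda r:np.maximum(r-ro,0)+np.maximum(ri-r,0))(np.hypot(*(m-c).T))
    s=least_squares(f,c0,loss='soft_l1',f_scale=.0005,diff_step=1e-4);return s.x.round(4),len(m),np.mean(f(s.x)).round(5)
E
python3 - <<'E'
from h import *
P=np.load('w_cup.npy')
print("cup",ring(P,.042,np.array([.4285,.35]),.026,.034))
for h in(.158,.161,.164): print("held",h,ring(P,h,np.array([.4276,.3484]),.026,.030,.002))
for n,c in(("top0",0),("scene0",0)): print(n,ring(np.load(n+'.npy'),.042,np.array([.4297,.3485]),.026,.034))
E
```

```text
cup (array([0.4298, 0.3503]), 1679, np.float64(0.0))
held 0.158 (array([0.4232, 0.3504]), 1970, np.float64(0.00079))
held 0.161 (array([0.4261, 0.3493]), 5907, np.float64(0.00033))
held 0.164 (array([0.426 , 0.3493]), 3651, np.float64(0.00053))
top0 (array([0.4299, 0.3484]), 239, np.float64(1e-05))
scene0 (array([0.4303, 0.3497]), 125, np.float64(0.00012))
```

Request:
apply_moves --targets '[[[0.09,0.02,-0.4,0,-1],[0,0,-0.6,0,-1],[0,0,-0.5,0,-1],[0,0,-0.15,0,-1],[0,0,0,0,-1],[0,0,0,0,-1]]]'

```text
clock: 5.55
eef_pos: [0.4319, 0.349, 0.0856]
tool_rot: [0.207, 0.978, -0.0, -0.0]
ft_force: [0.8, -0.3, -0.6]
grip_width: 0.0574
grasp_force: 64.8
```

Request:
apply_moves --targets '[[[0,0,-0.1,0,-1],[0,0,-0.1,0,-1],[0,0,-0.1,0,-1],[0,0,0,0,-1],[0,0,0,0,-1]]]'

```text
clock: 5.97
eef_pos: [0.4314, 0.3497, 0.073]
tool_rot: [0.206, 0.978, -0.0, -0.0]
ft_force: [-0.2, 0.2, -1.4]
grip_width: 0.0571
grasp_force: 64.8
```

No contact yet. I'll creep the last few mm.

Request:
apply_moves --targets '[[[0,0,-0.05,0,-1],[0,0,-0.05,0,-1],[0,0,0,0,-1],[0,0,0,0,-1]]]'

```text
clock: 6.3
eef_pos: [0.4314, 0.3497, 0.069]
tool_rot: [0.206, 0.978, -0.0, -0.0]
ft_force: [-0.1, 0.6, -1.1]
grip_width: 0.0577
grasp_force: 64.8
```

Request:
apply_moves --targets '[[[0,0,-0.03,0,-1],[0,0,-0.03,0,-1],[0,0,0,0,-1],[0,0,0,0,-1]]]'

```text
clock: 6.63
eef_pos: [0.4316, 0.35, 0.0681]
tool_rot: [0.206, 0.978, 0.0, 0.0]
ft_force: [-2.7, -2.0, 7.2]
grip_width: 0.0575
grasp_force: 65.7
```

Request:
apply_moves --targets '[[[0,0,-0.03,0,-1],[0,0,0,0,-1],[0,0,0,0,-1]]]'

```text
clock: 6.88
eef_pos: [0.4316, 0.35, 0.0681]
tool_rot: [0.206, 0.978, 0.001, 0.001]
ft_force: [-4.6, -2.8, 13.7]
grip_width: 0.0575
grasp_force: 66.5
```

Seat height matches: 0.0371 + 0.031 = 0.0681. I'll release, retract and check.

Request:
apply_moves --targets '[[[0,0,0.04,0,-1],[0,0,0,0,1],[0,0,0,0,1],[0,0,0,0,1],[0,0,0,0,1],[0,0,0,0,1],[0,0,0.4,0,1],[0,0,0.7,0,1]]]'

```text
clock: 7.55
eef_pos: [0.4293, 0.348, 0.1079]
tool_rot: [0.206, 0.978, -0.003, -0.003]
ft_force: [0.3, 1.1, -0.7]
grip_width: 0.0856
grasp_force: 0.0
```

Request:
apply_moves --targets '[[[0,0,0.9,0,1],[0,-0.3,0.5,0,1],[0,-0.7,0,0,1],[0,-0.9,0,0,1],[-0.1,-0.8,0,0,1],[0,0,0,0,1],[0,0,0,0,1]]]'

```text
clock: 8.13
eef_pos: [0.4274, 0.2404, 0.1672]
tool_rot: [0.208, 0.978, 0.0, -0.0]
ft_force: [-0.4, 0.7, 0.2]
grip_width: 0.0854
grasp_force: 0.0
```

```bash
cat >> h.py <<'E'
def flat(P,c,h,ri=.026,ro=.030,tol=.006):
    A=P.reshape(-1,3);r=np.hypot(*(A[:,:2]-c).T);m=A[(r>ri)&(r<ro)&(abs(A[:,2]-h)<tol)]
    s=np.linalg.lstsq(np.c_[m[:,:2]-c,np.ones(len(m))],m[:,2],rcond=None)[0]
    print("rim plane tilt deg",np.degrees(s[:2]).round(2),"z",s[2].round(4),len(m))
E
python3 - <<'E'
from h import *
st();look('wrist','pan',.079,(.43,.35),'w2');look('scene','pan',.079,(.43,.35),'s2')
P=np.load('w2.npy');c=ring(P,.079,np.array([.43,.35]),.026,.030);print(c);flat(P,c[0],.079)
print(ring(np.load('s2.npy'),.079,np.array([.43,.35]),.026,.030))
print("fine",ring(P,.042,np.array([.424,.2077]),.026,.030))
E
```

```text
t 8.13 tcp [0.4274 0.2404 0.1672] q [ 0.51  0.27 -0.17  1.13  0.    0.93] F [-0.4  0.7  0.2] w 0.0854 g 0.0
pan wrist 2558 circ [0.4302 0.3498] 0.0276 hull [0.4303 0.3507] 0.0305 z 0.079
pan scene 103 circ [0.4311 0.3499] 0.0277 hull [0.4304 0.3504] 0.032 z 0.079
(array([0.4304, 0.3501]), 2429, np.float64(3e-05))
rim plane tilt deg [-0.18 -0.07] z 0.0783 2499
(array([0.4313, 0.3498]), 88, np.float64(0.00027))
fine (array([0.4234, 0.209 ]), 1447, np.float64(2e-05))
```

View pics/w2.png

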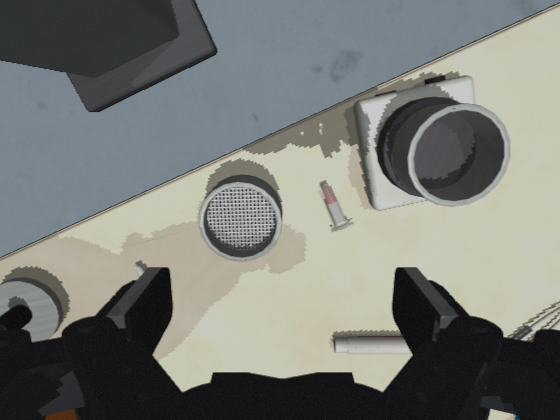

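Pan is seated level (rim z 0.079, tilt about 0.2°). Fine sieve (close mesh) is at (241,218). Picking it up.

Request:
apply_moves --targets '[[[-0.1,-0.8,0,0,1],[0,0,-0.6,0,1],[0,0,-0.9,0,1],[0,0,-0.6,0,1],[0,0,0,0,1],[0,0,0,0,1],[0,0,0,0,1]]]'

```text
clock: 8.82
eef_pos: [0.4246, 0.211, 0.0841]
tool_rot: [0.206, 0.979, 0.001, 0.001]
ft_force: [0.8, 0.9, 1.9]
grip_width: 0.0854
grasp_force: 0.0
```

Request:
apply_moves --targets '[[[-0.01,-0.05,-0.4,0,1],[0,0,-0.5,0,1],[0,0,-0.37,0,1],[0,0,0,0,1],[0,0,0,0,-1],[0,0,0,0,-1],[0,0,0,0,-1],[0,0,0,0,-1]]]'

```text
clock: 9.48
eef_pos: [0.4249, 0.2087, 0.0346]
tool_rot: [0.206, 0.978, 0.001, 0.002]
ft_force: [-1.2, -0.3, 5.4]
grip_width: 0.0571
grasp_force: 64.5
```

Request:
apply_moves --targets '[[[0,0,0,0,-1],[0,0,0,0,-1],[0,0,0,0,-1]]]'

```text
clock: 9.73
eef_pos: [0.4249, 0.2087, 0.0346]
tool_rot: [0.206, 0.978, 0.001, 0.002]
ft_force: [-0.9, -0.4, 6.1]
grip_width: 0.0572
grasp_force: 64.6
```

Request:
apply_moves --targets '[[[0,0,0.3,0,-1],[0,0,0.7,0,-1],[0,0,0.8,0,-1],[0,0,0.8,0,-1],[0,0.4,0.4,0,-1],[0,0.7,0.15,0,-1],[0.1,0.8,0,0,-1],[0.07,0.8,0,0,-1]]]'

```text
clock: 10.4
eef_pos: [0.4309, 0.3172, 0.1608]
tool_rot: [0.207, 0.978, 0.002, 0.001]
ft_force: [1.3, -0.4, -2.4]
grip_width: 0.0572
grasp_force: 64.7
```

Request:
apply_moves --targets '[[[0,0.6,0,0,-1],[0,0.23,0,0,-1],[0,0,0,0,-1],[0,0,0,0,-1],[0,0,0,0,-1]]]'

```text
clock: 10.82
eef_pos: [0.4297, 0.3477, 0.1584]
tool_rot: [0.207, 0.978, -0.001, -0.0]
ft_force: [-0.7, -0.0, -1.4]
grip_width: 0.0574
grasp_force: 64.6
```

Request:
apply_moves --targets '[[[0.05,0.06,-0.4,0,-1],[0,0,-0.4,0,-1],[0,0,-0.2,0,-1],[0,0,0,0,-1],[0,0,0,0,-1]]]'

```text
clock: 11.23
eef_pos: [0.4318, 0.3502, 0.1182]
tool_rot: [0.207, 0.978, -0.001, -0.0]
ft_force: [-0.0, 0.3, -1.8]
grip_width: 0.0575
grasp_force: 64.7
```

Run:
```python
from h import *
o=st();p,d,P,*_=cam('wrist');np.save('w3.npy',P)
c0=o['eef_pos'][:2]
z=o['eef_pos'][2]+.0075
for h in(z-.002,z,z+.002):print("held",h,ring(P,h,c0,.026,.030,.002))
```

```text
t 11.23 tcp [0.4318 0.3502 0.1182] q [ 0.68  0.44 -0.06  1.07 -0.    1.1 ] F [-0.   0.3 -1.8] w 0.0575 g 64.7
held 0.12367199506114407 (array([0.4302, 0.3511]), 3685, np.float64(0.00048))
held 0.12567199506114407 (array([0.4304, 0.3511]), 5787, np.float64(0.00034))
held 0.12767199506114407 (array([0.4301, 0.3512]), 3319, np.float64(0.00054))
```

Request:
apply_moves --targets '[[[0,-0.02,-0.1,0,-1],[0,0,-0.1,0,-1],[0,0,-0.1,0,-1],[0,0,-0.05,0,-1],[0,0,0,0,-1],[0,0,0,0,-1]]]'

```text
clock: 11.78
eef_pos: [0.4318, 0.3506, 0.1041]
tool_rot: [0.206, 0.978, -0.0, -0.0]
ft_force: [-0.7, -0.9, -1.7]
grip_width: 0.0573
grasp_force: 64.7
```

Request:
apply_moves --targets '[[[0,0,-0.03,0,-1],[0,0,-0.03,0,-1],[0,0,0,0,-1],[0,0,0,0,-1]]]'

```text
clock: 12.12
eef_pos: [0.4322, 0.3509, 0.1027]
tool_rot: [0.206, 0.978, 0.001, 0.0]
ft_force: [-1.6, -1.6, 4.0]
grip_width: 0.0575
grasp_force: 65.0
```

Request:
apply_moves --targets '[[[0,0,-0.03,0,-1],[0,0,0,0,-1],[0,0,0,0,-1]]]'

```text
clock: 12.37
eef_pos: [0.4322, 0.3509, 0.1026]
tool_rot: [0.206, 0.978, 0.001, 0.001]
ft_force: [-2.7, -3.5, 10.8]
grip_width: 0.0571
grasp_force: 65.9
```

Request:
apply_moves --targets '[[[0,0,0.03,0,-1],[0,0,0,0,1],[0,0,0,0,1],[0,0,0,0,1],[0,0,0,0,1],[0,0,0,0,1],[0,0,0.4,0,1],[0,0,0.7,0,1]]]'

```text
clock: 13.03
eef_pos: [0.4298, 0.3488, 0.1427]
tool_rot: [0.206, 0.978, -0.003, -0.003]
ft_force: [-0.1, 0.5, 0.4]
grip_width: 0.0852
grasp_force: 0.0
```

Request:
apply_moves --targets '[[[0,0,0.7,0,1],[0,-0.3,0.4,0,1],[0,-0.7,0,0,1],[0,-0.9,0,0,1],[0,-0.8,0,0,1],[0,0,0,0,1],[0,0,0,0,1]]]'

```text
clock: 13.62
eef_pos: [0.432, 0.2413, 0.1901]
tool_rot: [0.208, 0.978, 0.0, 0.0]
ft_force: [0.4, 0.5, -0.3]
grip_width: 0.0852
grasp_force: 0.0
```

Run:
```python
from h import *
st();look('wrist','fine',.110,(.43,.35),'w4')
P=np.load('w4.npy');c=ring(P,.110,np.array([.43,.35]),.026,.030);print(c);flat(P,c[0],.11)
```

```text
t 13.62 tcp [0.432  0.2413 0.1901] q [ 0.51  0.26 -0.12  1.19  0.    0.93] F [ 0.4  0.5 -0.3] w 0.0852 g 0.0
fine wrist 2821 circ [0.4306 0.3505] 0.0277 hull [0.4306 0.3512] 0.0305 z 0.1099
(array([0.4309, 0.3507]), 2649, np.float64(2e-05))
rim plane tilt deg [-0.06 -0.17] z 0.1093 2748
```

Fine sieve is seated (rim 0.110, level). Moving to the coarse one.

Request:
apply_moves --targets '[[[0,-0.5,0,0,1],[0,-0.9,0,0,1],[0,-0.9,0,0,1],[0,-0.9,0,0,1],[0,-0.9,0,0,1],[0,-0.9,0,0,1],[0,-0.9,0,0,1],[0,-0.9,0,0,1]]]'

```text
clock: 14.33
eef_pos: [0.4327, -0.0299, 0.19]
tool_rot: [0.205, 0.979, 0.0, 0.0]
ft_force: [-0.2, -0.6, 1.0]
grip_width: 0.0855
grasp_force: 0.0
```

Request:
apply_moves --targets '[[[0,-0.9,0,0,1],[0,-0.9,0,0,1],[0,-0.9,0,0,1],[0.1,-0.9,-0.2,0,1],[0.1,-0.9,-0.2,0,1],[0.1,-0.9,-0.2,0,1],[0,-0.2,0,0,1],[0,0,0,0,1]]]'

```text
clock: 15.0
eef_pos: [0.4448, -0.255, 0.1649]
tool_rot: [0.208, 0.978, 0.0, -0.0]
ft_force: [0.8, 0.7, 0.1]
grip_width: 0.085
grasp_force: 0.0
```

Run:
```python
from h import *
st();look('wrist','coarse',.062,(.452,-.300),'w5')
P=np.load('w5.npy');c=ring(P,.062,np.array([.452,-.300]),.026,.030);print(c)
```

```text
t 15.0 tcp [ 0.4448 -0.255   0.1649] q [-0.52  0.32 -0.11  1.14  0.   -0.1 ] F [0.8 0.7 0.1] w 0.085 g 0.0
coarse wrist 1791 circ [ 0.4513 -0.2994] 0.0276 hull [ 0.4516 -0.3   ] 0.0302 z 0.0621
(array([ 0.4515, -0.2997]), 1705, np.float64(2e-05))
```

View pics/w5.png

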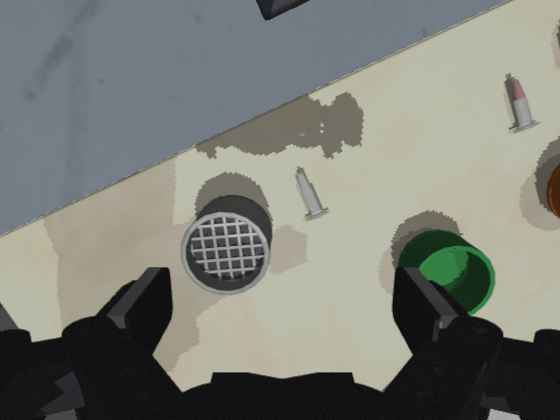

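Request:
apply_moves --targets '[[[0.1,-0.56,0,0,1],[0.09,-0.56,0,0,1],[0,0,-0.6,0,1],[0,0,-0.7,0,1],[0,0,-0.2,0,1],[0,0,0,0,1],[0,0,0,0,1]]]'

```text
clock: 15.63
eef_pos: [0.452, -0.2967, 0.1063]
tool_rot: [0.205, 0.979, 0.0, -0.0]
ft_force: [-0.4, 0.2, -0.1]
grip_width: 0.0851
grasp_force: 0.0
```

Request:
apply_moves --targets '[[[0.02,-0.06,-0.4,0,1],[0,0,-0.5,0,1],[0,0,-0.4,0,1],[0,0,0,0,1],[0,0,0,0,-1],[0,0,0,0,-1],[0,0,0,0,-1],[0,0,0,0,-1]]]'

```text
clock: 16.3
eef_pos: [0.4543, -0.3015, 0.0566]
tool_rot: [0.206, 0.979, -0.001, 0.002]
ft_force: [0.5, 0.7, 7.3]
grip_width: 0.0575
grasp_force: 64.9
```

Request:
apply_moves --targets '[[[0,0,0,0,-1],[0,0,0,0,-1],[0,0,0,0,-1]]]'

```text
clock: 16.55
eef_pos: [0.4543, -0.3015, 0.0566]
tool_rot: [0.206, 0.978, -0.001, 0.002]
ft_force: [0.1, 1.1, 6.1]
grip_width: 0.0574
grasp_force: 64.9
```

Request:
apply_moves --targets '[[[0,0,0.3,0,-1],[0,0,0.7,0,-1],[0,0,0.8,0,-1],[-0.1,0.3,0.8,0,-1],[-0.1,0.6,0.6,0,-1],[-0.1,0.8,0.4,0,-1],[-0.1,0.85,0.1,0,-1],[-0.1,0.85,0,0,-1]]]'

```text
clock: 17.22
eef_pos: [0.4333, -0.1641, 0.2048]
tool_rot: [0.207, 0.978, -0.0, 0.003]
ft_force: [0.7, 0.7, -2.6]
grip_width: 0.0576
grasp_force: 64.7
```

Request:
apply_moves --targets '[[[0,0.85,0,0,-1],[0,0.85,0,0,-1],[0,0.85,0,0,-1],[0,0.85,0,0,-1],[0,0.85,0,0,-1],[0,0.85,0,0,-1],[0,0.85,0,0,-1],[0,0.85,0,0,-1]]]'

```text
clock: 17.88
eef_pos: [0.4321, 0.109, 0.2028]
tool_rot: [0.206, 0.978, 0.0, 0.001]
ft_force: [0.4, 0.0, -1.0]
grip_width: 0.0574
grasp_force: 64.6
```

Request:
apply_moves --targets '[[[0,0.85,0,0,-1],[0,0.85,0,0,-1],[0,0.85,0,0,-1],[0,0.85,0,0,-1],[0,0.8,0,0,-1],[0,0.5,0,0,-1],[0,0,0,0,-1],[0,0,0,0,-1]]]'

```text
clock: 18.55
eef_pos: [0.432, 0.2963, 0.2022]
tool_rot: [0.205, 0.979, -0.0, 0.0]
ft_force: [-0.5, -0.0, -1.3]
grip_width: 0.0578
grasp_force: 64.7
```

Request:
apply_moves --targets '[[[0.02,0.5,0,0,-1],[0,0.6,0,0,-1],[0,0.24,0,0,-1],[0,0,-0.3,0,-1],[0,0,-0.4,0,-1],[0,0,0,0,-1],[0,0,0,0,-1]]]'

```text
clock: 19.13
eef_pos: [0.4326, 0.3474, 0.1733]
tool_rot: [0.207, 0.978, -0.001, -0.001]
ft_force: [-0.5, 0.3, -1.1]
grip_width: 0.0572
grasp_force: 64.8
```

Run:
```python
from h import *
o=st();p,d,P,*_=cam('wrist');np.save('w6.npy',P);cv2.imwrite('pics/w6.png',p)
c0=o['eef_pos'][:2]
z=o['eef_pos'][2]+.0055
for h in(z-.002,z,z+.002):print("held",h,ring(P,h,c0,.026,.030,.002))
```

```text
t 19.13 tcp [0.4326 0.3474 0.1733] q [ 0.68  0.39  0.02  1.2  -0.    1.09] F [-0.5  0.3 -1.1] w 0.0572 g 64.8
held 0.17684656001835408 (array([0.43  , 0.3487]), 3390, np.float64(0.00051))
held 0.17884656001835408 (array([0.4302, 0.3486]), 5693, np.float64(0.0003))
held 0.18084656001835409 (array([0.43  , 0.3487]), 3508, np.float64(0.0005))
```

Held (0.4301, 0.3487) against tower (0.4309, 0.3506): shift +0.02, +0.05.

Request:
apply_moves --targets '[[[0.02,0.05,-0.05,0,-1],[0,0,-0.1,0,-1],[0,0,-0.1,0,-1],[0,0,-0.1,0,-1],[0,0,-0.05,0,-1],[0,0,0,0,-1],[0,0,0,0,-1]]]'

```text
clock: 19.77
eef_pos: [0.4338, 0.3509, 0.1576]
tool_rot: [0.206, 0.978, -0.0, -0.0]
ft_force: [-0.3, 0.1, -1.2]
grip_width: 0.0574
grasp_force: 64.8
```

Request:
apply_moves --targets '[[[0,0,-0.03,0,-1],[0,0,-0.03,0,-1],[0,0,0,0,-1],[0,0,0,0,-1]]]'

```text
clock: 20.1
eef_pos: [0.4341, 0.3511, 0.1557]
tool_rot: [0.206, 0.978, 0.0, 0.0]
ft_force: [0.1, 0.2, -0.7]
grip_width: 0.0574
grasp_force: 64.9
```

Request:
apply_moves --targets '[[[0,0,-0.04,0,-1],[0,0,0,0,-1],[0,0,0,0,-1]]]'

```text
clock: 20.35
eef_pos: [0.434, 0.3511, 0.1556]
tool_rot: [0.206, 0.978, 0.001, 0.0]
ft_force: [-3.0, -1.7, 7.7]
grip_width: 0.0576
grasp_force: 65.6
```

Seated (expected 0.1556). Release and check.

Request:
apply_moves --targets '[[[0,0,0.03,0,-1],[0,0,0,0,1],[0,0,0,0,1],[0,0,0,0,1],[0,0,0,0,1],[0,0,0,0,1],[0,0,0.4,0,1],[0,0,0.7,0,1]]]'

```text
clock: 21.02
eef_pos: [0.4321, 0.3495, 0.1959]
tool_rot: [0.206, 0.978, -0.003, -0.003]
ft_force: [1.0, 0.4, 0.3]
grip_width: 0.0852
grasp_force: 0.0
```

Request:
apply_moves --targets '[[[0,0,0.7,0,1],[0,-0.3,0.4,0,1],[0,-0.7,0,0,1],[0,-0.9,0,0,1],[0,-0.9,0,0,1],[0,0,0,0,1],[0,0,0,0,1]]]'

```text
clock: 21.6
eef_pos: [0.4341, 0.2376, 0.2435]
tool_rot: [0.208, 0.978, 0.0, 0.0]
ft_force: [-0.9, 0.9, 0.2]
grip_width: 0.0852
grasp_force: 0.0
```

Run:
```python
from h import *
st();look('wrist','coarse',.161,(.431,.35),'w7')
P=np.load('w7.npy');c=ring(P,.161,np.array([.431,.35]),.026,.030);print(c);flat(P,c[0],.161)
```

```text
t 21.6 tcp [0.4341 0.2376 0.2435] q [ 0.5   0.23 -0.02  1.32  0.    0.92] F [-0.9  0.9  0.2] w 0.0852 g 0.0
coarse wrist 2782 circ [0.4315 0.3513] 0.0276 hull [0.4318 0.3518] 0.0302 z 0.1609
(array([0.4317, 0.3516]), 2609, np.float64(2e-05))
rim plane tilt deg [-0.07 -0.11] z 0.1603 2732
```

Request:
apply_moves --targets '[[[0,-0.5,0,0,1],[0,-0.8,-0.3,0,1],[0,-0.8,-0.4,0,1],[0,-0.8,-0.4,0,1],[0,-0.8,-0.4,0,1],[0,-0.8,-0.4,0,1],[0,-0.4,-0.1,0,1],[0,0,0,0,1]]]'

```text
clock: 22.32
eef_pos: [0.4331, 0.0413, 0.1615]
tool_rot: [0.208, 0.978, -0.001, -0.002]
ft_force: [-0.3, 0.5, -0.2]
grip_width: 0.0853
grasp_force: 0.0
```

Run:
```python
from h import *
st();look('wrist','disc',.019,(.4264,.0025),'w8')
P=np.load('w8.npy');A=P.reshape(-1,3);m=A[(np.hypot(*(A[:,:2]-(.4264,.0025)).T)<.03)]
k=m[abs(m[:,2]-.047)<.002];print(len(k),cv2.minEnclosingCircle(k[:,:2].astype(np.float32)),np.median(k,0))
print(ring(P,.019,np.array([.4264,.0025]),0.009,.030))
```

```text
t 22.32 tcp [0.4331 0.0413 0.1615] q [ 0.1   0.18 -0.31  1.09 -0.    0.51] F [-0.3  0.5 -0.2] w 0.0853 g 0.0
disc wrist 3989 circ [0.426  0.0038] 0.0225 hull [0.4262 0.0038] 0.0302 z 0.0195
486 ((0.4259292185306549, 0.004157689865678549), 0.008811484090983868) [0.42553969 0.00436443 0.04731791]
(array([0.4263, 0.0037]), 3961, np.float64(0.0))
```

View pics/w8.png

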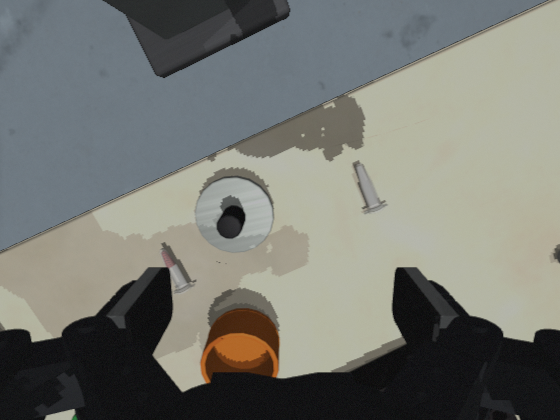

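Request:
apply_moves --targets '[[[-0.15,-0.9,0,0,1],[0,0,-0.5,0,1],[0,0,-0.8,0,1],[0,0,-0.5,0,1],[0,0,0,0,1],[0,0,0,0,1],[0,0,0,0,1]]]'

```text
clock: 22.95
eef_pos: [0.4295, 0.0081, 0.0924]
tool_rot: [0.205, 0.979, 0.0, 0.001]
ft_force: [0.6, 0.2, 0.6]
grip_width: 0.0854
grasp_force: 0.0
```

Request:
apply_moves --targets '[[[-0.06,-0.11,-0.4,0,1],[0,0,-0.5,0,1],[0,0,-0.36,0,1],[0,0,0,0,1],[0,0,0,0,1],[0,0,0,0,1]]]'

```text
clock: 23.45
eef_pos: [0.4272, 0.0029, 0.0423]
tool_rot: [0.206, 0.979, 0.0, 0.001]
ft_force: [0.2, -0.5, -0.3]
grip_width: 0.0855
grasp_force: 0.0
```

Request:
apply_moves --targets '[[[0,0.02,0,0,-1],[0,0,0,0,-1],[0,0,0,0,-1],[0,0,0,0,-1],[0,0,0,0,-1],[0,0,0,0,-1],[0,0,0,0,-1],[0,0,0,0,-1]]]'

```text
clock: 24.12
eef_pos: [0.4257, 0.0034, 0.0409]
tool_rot: [0.206, 0.978, 0.0, 0.0]
ft_force: [-1.0, 0.8, 3.8]
grip_width: 0.0159
grasp_force: 58.4
```

Request:
apply_moves --targets '[[[0,0,0,0,-1],[0,0,0,0,-1],[0,0,0,0,-1]]]'

```text
clock: 24.37
eef_pos: [0.4257, 0.0034, 0.0409]
tool_rot: [0.206, 0.978, 0.0, 0.0]
ft_force: [-1.9, 0.7, 4.8]
grip_width: 0.0161
grasp_force: 58.5
```

Request:
apply_moves --targets '[[[0,0,0.3,0,-1],[0,0,0.7,0,-1],[0,0,0.8,0,-1],[0,0,0.8,0,-1],[0,0,0.8,0,-1],[0,0.2,0.7,0,-1],[0,0.5,0.4,0,-1],[0,0.8,0.1,0,-1]]]'

```text
clock: 25.03
eef_pos: [0.4273, 0.0626, 0.2277]
tool_rot: [0.209, 0.978, 0.0, 0.003]
ft_force: [1.9, 0.3, -1.0]
grip_width: 0.0159
grasp_force: 58.8
```

Request:
apply_moves --targets '[[[0,0.8,0,0,-1],[0,0.8,0,0,-1],[0,0.8,0,0,-1],[0,0.8,0,0,-1],[0,0.8,0,0,-1],[0.14,0.8,0,0,-1],[0,0.6,0,0,-1],[0,0.3,0,0,-1]]]'

```text
clock: 25.7
eef_pos: [0.4308, 0.2941, 0.2236]
tool_rot: [0.205, 0.979, -0.0, -0.0]
ft_force: [0.8, -0.5, -0.3]
grip_width: 0.0162
grasp_force: 58.8
```

Request:
apply_moves --targets '[[[0,0,0,0,-1],[0,0,0,0,-1],[0,0,0,0,-1]]]'

```text
clock: 25.95
eef_pos: [0.4308, 0.2902, 0.2242]
tool_rot: [0.207, 0.978, -0.001, -0.0]
ft_force: [-0.1, 0.1, -1.6]
grip_width: 0.016
grasp_force: 58.8
```

Request:
apply_moves --targets '[[[0,0.6,0,0,-1],[0,0.6,0,0,-1],[0,0.32,0,0,-1],[0,0,-0.2,0,-1],[0,0,-0.2,0,-1],[0,0,0,0,-1],[0,0,0,0,-1]]]'

```text
clock: 26.53
eef_pos: [0.4306, 0.3504, 0.2076]
tool_rot: [0.207, 0.978, -0.001, -0.001]
ft_force: [0.4, -0.1, 0.1]
grip_width: 0.016
grasp_force: 58.9
```

Run:
```python
from h import *
o=st();p,d,P,*_=cam('wrist');np.save('w9.npy',P);cv2.imwrite('pics/w9.png',p)
c0=o['eef_pos'][:2];z=o['eef_pos'][2]-.0219
print("disc",ring(P,z,c0,.009,.030,.004));flat(P,c0,z,.012,.030,.006)
print("tower",ring(P,.161,np.array([.4317,.3516]),.0,.030,.003))
```

```text
t 26.53 tcp [0.4306 0.3504 0.2076] q [ 0.68  0.37  0.08  1.28 -0.    1.1 ] F [ 0.4 -0.1  0.1] w 0.016 g 58.9
disc (array([0.4311, 0.3505]), 6745, np.float64(0.0))
rim plane tilt deg [ 0.76 -0.11] z 0.186 6385
tower (array([0.4318, 0.3522]), 874, np.float64(0.0))
```

View pics/w9.png

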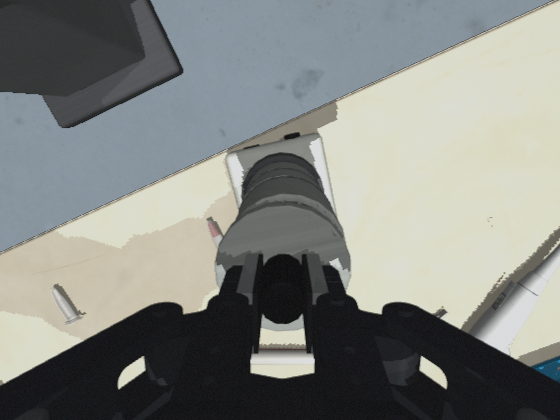

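The lid is held upright, with its disc around (283,250), and it is centred over the tower within about 1 mm. Lowering it.

Request:
apply_moves --targets '[[[0.01,0.03,-0.1,0,-1],[0,0,-0.1,0,-1],[0,0,-0.1,0,-1],[0,0,-0.05,0,-1],[0,0,-0.02,0,-1],[0,0,0,0,-1],[0,0,0,0,-1]]]'

```text
clock: 27.17
eef_pos: [0.4315, 0.3534, 0.1939]
tool_rot: [0.206, 0.978, -0.0, 0.0]
ft_force: [-0.7, 0.8, -0.7]
grip_width: 0.016
grasp_force: 58.9
```

Request:
apply_moves --targets '[[[0,0,-0.03,0,-1],[0,0,-0.03,0,-1],[0,0,0,0,-1],[0,0,0,0,-1]]]'

```text
clock: 27.5
eef_pos: [0.4316, 0.3533, 0.1915]
tool_rot: [0.206, 0.978, -0.0, 0.0]
ft_force: [-0.2, -0.1, -0.4]
grip_width: 0.0159
grasp_force: 59.0
```

Request:
apply_moves --targets '[[[0,-0.03,-0.02,0,-1],[0,0,-0.03,0,-1],[0,0,0,0,-1],[0,0,0,0,-1]]]'

```text
clock: 27.83
eef_pos: [0.4318, 0.3528, 0.1909]
tool_rot: [0.206, 0.978, 0.001, 0.0]
ft_force: [-1.4, 0.5, 5.5]
grip_width: 0.0161
grasp_force: 59.4
```

Seated at exactly 0.1909. Press slightly, then release and check.

Request:
apply_moves --targets '[[[0,0,-0.02,0,-1],[0,0,0,0,-1],[0,0,0.02,0,-1],[0,0,0,0,0],[0,0,0,0,0],[0,0,0,0,0],[0,0,0,0,0]]]'

```text
clock: 28.42
eef_pos: [0.4315, 0.3521, 0.1891]
tool_rot: [0.206, 0.978, -0.0, -0.0]
ft_force: [0.0, 0.1, -0.2]
grip_width: 0.0426
grasp_force: 0.0
```

Request:
apply_moves --targets '[[[0,0,0.4,0,0],[0,0,0.7,0,0],[0,0,0.8,0,0],[0,-0.6,0,0,0],[0,-0.9,0,0,0],[0,-0.9,0,0,0],[0,0,0,0,0],[0,0,0,0,0]]]'

```text
clock: 29.08
eef_pos: [0.4316, 0.2547, 0.2657]
tool_rot: [0.208, 0.978, 0.0, -0.0]
ft_force: [0.3, -0.1, -0.9]
grip_width: 0.0425
grasp_force: 0.0
```

Run:
```python
from h import *
st();look('wrist','disc',.169,(.4317,.352),'w10')
P=np.load('w10.npy');c=ring(P,.169,np.array([.4317,.352]),.009,.030);print(c);flat(P,c[0],.169,.011,.030)
p,*_=cam('scene');cv2.imwrite('pics/m2.png',np.hstack([cv2.resize(p[110:230,120:300],(400,267)),cv2.resize(cv2.imread('pics/w10.png')[:400],(400,267))]))
```

```text
t 29.08 tcp [0.4316 0.2547 0.2657] q [0.53 0.24 0.04 1.38 0.   0.95] F [ 0.3 -0.1 -0.9] w 0.0425 g 0.0
disc wrist 6372 circ [0.4319 0.353 ] 0.0226 hull [0.4321 0.3528] 0.0303 z 0.1693
(array([0.4322, 0.353 ]), 6323, np.float64(0.0))
rim plane tilt deg [0.27 0.22] z 0.1692 6087
```

View pics/m2.png

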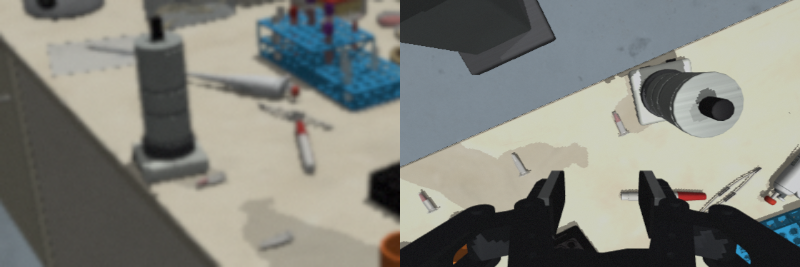

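The picture shows the tower complete, straight and flush at (165,95). The lid disc is at 0.169 m as expected, and the gripper is clear.

```bash
python3 -c "
from workcell import order
print(order.job_done())"
```

```text
the job is handed in; nothing more can be done
None
```

The sieve tower (pan, fine sieve, coarse sieve, lid) is built on the shaker in that order, each piece measured level and at its seated height, and the job was handed in at about 29 s with the gripper clear.

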